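# Complete the sample row and hold the probe in the jar's port

### The arm

A 6-joint arm with a two-finger parallel gripper is mounted at the origin on the work surface. World frame = base frame: x ahead of the robot, y to its left, z up, the work surface at z = 0. Lengths are in m, angles in rad, forces in N, time in s.
With the tool pointing down it reaches from about 0.35 to 1 m from the base axis. Payload 7.1 kg.
Tool frame: the origin (TCP) lies at the very end of the fingers, on their centre line; the grasp point (between the pads) lies 19 mm behind it; z points along the fingers, y is the line along which they close (so a half turn about z gives the same grasp; the last joint's range is limited). The gripper opens to 85 mm and grips with 20 to 120 N. Pads are 22 mm wide; open, the fingers measure 114 mm over their backs; the gripper's body (76 mm by 85 mm) begins 54 mm behind the grasp point. The pads swing forward as they close: fully open they stand 13 mm farther back than shut.
Start: joints at [-1.214, 0.423, 1.63, -0, 1.089, -0.019], TCP at [0.229, -0.581, 0.231] pointing down, gripper open.
Joint ranges: [-3, 3], [-0.9, 2.11], [0.09, 2.58], [-1.31, 4.45], [0.11, 2.69], [-2.54, 2.54]. Speed limits (rad/s): [2.39, 2.39, 3.01, 3.14, 3.14, 3.14].

### API

Orientations are given as a unit quaternion [x, y, z, w].
In Python, from bench import arm, optics gives the robot as it stands.
- The arm moves only by the tool step_arm, never from a script. Its argument "commands" is a list of rows, each an object of numbers: "x", "y", "z": the shift along the tool's x, y, z in mm; "rx", "ry", "rz": the turn, a rotation vector about the tool's x, y, z in rad; "grip": the finger opening in mm, from 0 to 85.4. In form: [{"x": .., "y": .., "z": .., "rx": .., "ry": .., "rz": .., "grip": ..}, ...]. A call has 1 to 8 rows; each row is the pose to reach, as a shift and turn from the pose commanded when the call began, along the tool's axes at that moment; what a row does not reach only later rows make up. A row lasts 1/12 s, in which the tool goes at most 41.7 mm and 7.16 degrees, less where a joint would pass 70% of its speed; a pose out of reach is approached as far as the arm can. A call with a gripper value outside its range is refused whole. The fingers move at their own pace and stop on an object; the grip force is fixed at half the most. Time passes only in rows, so rows that repeat a pose let the fingers close. It gives the time, the measured TCP pose, the force, the opening and the grip force at its end, in the units of the state.
- arm.observe(): the state, without advancing time (a new reading comes with each control period).
- optics.snapshot(name): name is "side" or "top" or "wrist"; returns the picture (400x640x3 uint8, red, green, blue); there is no depth.
- optics.calibration(name): a dict with "fx", "fy", "cx", "cy" (pixels), "distortion" ([k1, k2, p1, p2, k3] as OpenCV has them; the pictures are not rectified), "origin" and "rotation" of the camera in the world; the wrist camera has in their place "hand_eye" (4x4, takes a point from camera to tool coordinates, whose origin is the TCP and whose axes are the flange's). Camera axes: x right, y down, z forward; pixel columns grow to the right and rows downward; lengths in m; the calibration is good to about 2 mm. A picture is of the moment at which its call begins: read the wrist's pose just before it. calibration takes no time and is no camera call.
- arm.hand_in(): hands the job in; it is judged then, once.
The state is a dict: "t": time; "joint_positions": joint angles; "qd": joint speeds; "effort": joint torques, N m; "tcp_pos": TCP position; "ee_rot": TCP orientation; "force": force on the tool from outside, world axes, zero at the start; "torque": the same for the moment, N m; "finger_gap": finger opening in m; "grip_force": force on a finger pad.
Only numpy, scipy, OpenCV 4.12 (cv2) and the standard library are available. Lean on these libraries where they do the work, as an engineer would, in place of code of your own. Each camera call takes 0.05 s, during which the arm holds its last target. There are 200 camera calls.

### The job

Put the loose jar with the holed lid upright on the rubber disc in the row's free place on the riser, centred and in line with the two sealed jars; set it down gently, do not drop it, and let go. Then take the thermometer probe by its handle out of its stand and lower its rod straight down through the port in that jar's lid, never touching the jar or lid with the probe, until the tip is about halfway down the jar. Finish while holding it there, still, upright and centred in the port, and leave everything else where it stands.

Things in the scene. Friction and masses are not known exactly. Their poses are not given: they have to be found in the camera images.
- jar: loose sample jar: clear glass, 54 mm outer dia, 80 high over all; its top 15 is a fixed white lid of the same dia with a round vertical port, 24 dia, through its centre; below it the jar is empty (inner floor 5 above the underside). Starts upright on the bench, left or right of the robot's middle. 0.13 to 0.3 kg. Origin: centre of its underside, z up
- port (a point): centre of the jar's port, level with the top of the lid: 80 above the jar's underside
- riser: fixed aluminium riser block on which the row stands: 110 (x, depth) x 250 (y, along the row) x 30 high. Origin: centre of its underside, z up. The row runs along its y axis on its middle line: three places at y = -75, 0 and +75
- place: the row's free place on the riser: a thin black rubber disc, 48 dia, 1 thick, which gives way fully (a jar stands at riser-top height). Origin: its centre, at the riser's top, 30 above the bench; axes as the riser's
- probe: thermometer probe: steel rod, 8 dia, 90 long, below a square grey handle 24 x 24 (sides along its x and y), 90 to 140 above the tip; black button on top up to 148. Starts upright in its stand, the handle's foot on the stand's top plate, the rod hanging through it, yaw as the stand's. About 0.08 kg. Origin: the rod's tip; z up along the rod to the handle
- probe_tip (a point): the lower tip of the probe's rod
- stand: fixed aluminium probe stand: base 100 x 100 x 8, two round posts of 10 dia at y = +-34, top plate 60 (x) x 85 (y), its upper face 110 above the bench, with a central hole of 14 to 15 dia in which the rod hangs (tip 20 above the bench). On the other side of the bench from the jar. Origin: centre of its underside, z up
- sealed_a: one of two sealed sample jars standing in the row: clear glass 54 dia, 80 high, white lid without any hole. Origin: centre of its underside, z up
- sealed_b: the other sealed sample jar of the row, like sealed_a. Origin: centre of its underside, z up
- bottle: bystander: amber bottle, 44 dia, 100 high. Origin: centre of its underside, z up
- wellplate: bystander: flat white well plate lying on the bench, 86 (x) x 128 (y) x 14 high. Origin: centre of its underside, z up
- tipbox: bystander: grey pipette-tip box with clear lid, 85 (x) x 120 (y) x 68 high. Origin: centre of its underside, z up
- carton: bystander: green carton of wipes, 115 (x) x 120 (y), 85 high, with a paper tuft on top up to 120. Origin: centre of its underside, z up
- beaker: bystander: clear open beaker, 64 dia, 80 high. Origin: centre of its underside, z up
- vial: bystander: small clear vial, 36 dia, 50 high. Origin: centre of its underside, z up
- timer: bystander: white bench timer, 65 (x) x 60 (y) x 18 high. Origin: centre of its underside, z up

How it is judged:
On the way, in this order (a step that is already met when the one before it is completed fails the run):
1. the jar stands released on the free place of the row (horizontal distance between jar and place below 0.008 m and angle between jar's own z axis and vertical below 0.06 rad and z of jar in the frame of place between -0.003 and 0.003 m and contact force between the fingers and jar below 0.1 N and linear speed of jar below 0.02 m/s), for 0.2 s.
2. the probe is held, drawn wholly out of its stand (contact force between the fingers and probe above 1 N and z of probe_tip in the frame of stand above 0.11 m), for 0.1 s.
At the end, for the whole second after the job is handed in: jar upright on the riser, untouched, within 8 mm of the free place's centre; probe held by the fingers alone, at rest, upright within 0.07 rad, tip 28 to 58 mm below the lid's top and within 5 mm of the port's axis, not touching the jar; nothing else moved over 15 mm (horizontal distance between jar and place below 0.008 m and angle between jar's own z axis and vertical below 0.06 rad and z of jar in the frame of place between -0.003 and 0.003 m and horizontal distance between probe_tip and port below 0.005 m and angle between probe's own z axis and vertical below 0.07 rad and z of probe_tip in the frame of jar between 0.022 and 0.052 m and contact force between the fingers and probe above 1 N and contact force between probe and jar below 0.05 N and contact force between the fingers and jar below 0.1 N and linear speed of each of probe, jar below 0.01 m/s); the arm keeps its last pose, push and grip.
It fails at once if the probe touches the jar or its lid (contact force between probe and jar above 0.2 N).
It fails at once if the jar is dropped (falls freely by more than about 8 mm) (linear speed of jar above 0.4 m/s and contact force between the fingers and jar below 0.1 N).
It fails at once if a sealed jar or a bystander is moved by more than 15 mm (distance of any of sealed_a, sealed_b, bottle, wellplate, tipbox, carton, beaker, vial, timer from where it was at the start of the episode above 0.015 m).
It also fails if it takes over 62 s, if anything falls off the work surface, if the arm or the gripper's body presses on something with over 40 N, if the wrist force passes 120 N, or if a joint passes its speed limit or range.

## Working session

There is one attempt and no reset: what is moved stays moved. The work goes in short steps, Python scripts to look and compute and a tool call to move; the robot and the scene stay as the last step left them, time stands still between calls to the robot, and variables do not carry over. Pictures are saved under pics/ and viewed, at most 10 in all, crops included, and the job is handed in when it is done.

Besides the shell and the picture viewer there is one more tool, called after "Emit:" as name(argument=value, ...), one argument or row to a line, values as JSON. step_arm: Moves the arm, as the interface text tells. Its arguments: {"type":"object","properties":{"commands":{"type":"array"}},"required":["commands"]}

```bash
mkdir -p pics
python3 - <<'E'
from bench import arm, optics
import cv2,json
s=arm.observe();print(s['t'],s['tcp_pos'],s['ee_rot'],s['finger_gap'])
for n in ("side","top"):
    c=optics.calibration(n);print(n,c)
    cv2.imwrite(f"pics/{n}0.png",optics.snapshot(n)[:,:,::-1])
print(optics.calibration("wrist"))
E
```

```text
0.0 [ 0.22920888 -0.58086176  0.23051637] [ 9.82396282e-01  1.86807166e-01 -1.42268439e-04 -7.79118663e-04] 0.08528769461924876
side {'fx': 399.46673256992534, 'fy': 399.46673256992534, 'cx': 316.60813048983994, 'cy': 198.8882675840754, 'distortion': array([0.02502784, 0.        , 0.        , 0.        , 0.        ]), 'origin': array([0.28798242, 0.52490631, 0.70195106]), 'rotation': array([-0.24598546,  0.88857749, -0.37348437,  0.1021304 ])}
top {'fx': 363.784152786211, 'fy': 363.784152786211, 'cx': 323.4459594195363, 'cy': 199.01969492940688, 'distortion': array([-0.0574151,  0.       ,  0.       ,  0.       ,  0.       ]), 'origin': array([0.51958527, 0.00423076, 0.98172844]), 'rotation': array([ 0.71481872, -0.69762755,  0.04328601, -0.02182496])}
{'fx': 342.6660831682704, 'fy': 342.6660831682704, 'cx': 320.55485842179434, 'cy': 199.52334259614713, 'distortion': array([-0.04123398,  0.        ,  0.        ,  0.        ,  0.        ]), 'hand_eye': array([[ 5.32174018e-05, -9.50767337e-01, -3.09905580e-01,
         8.04357223e-02],
       [ 9.99999932e-01,  1.63729082e-04, -3.30587353e-04,
         3.51390880e-04],
       [ 3.65052214e-04, -3.09905541e-01,  9.50767281e-01,
        -1.42793318e-01],
       [ 0.00000000e+00,  0.00000000e+00,  0.00000000e+00,
         1.00000000e+00]])}
```

View pics/top0.png

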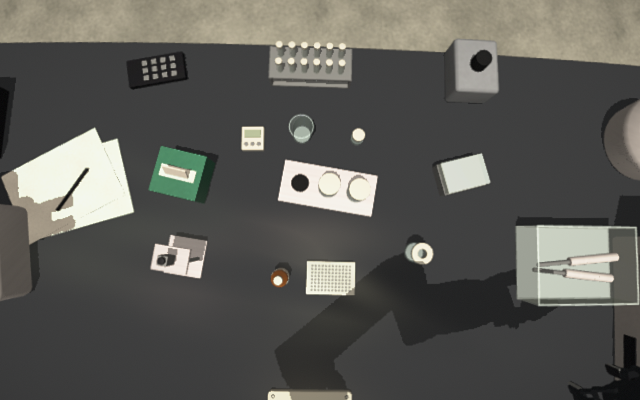

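View pics/side0.png

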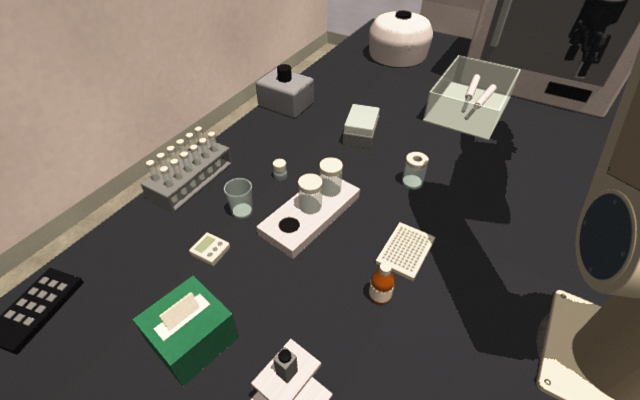

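```bash
cat > h.py <<'E'
import numpy as np, cv2
from scipy.spatial.transform import Rotation as R
from bench import arm, optics
def cam(n,s=None):
    c=optics.calibration(n);K=np.array([[c['fx'],0,c['cx']],[0,c['fy'],c['cy']],[0,0,1]])
    if n=="wrist":
        s=s or arm.observe();T=np.eye(4);T[:3,:3]=R.from_quat(s['ee_rot']).as_matrix();T[:3,3]=s['tcp_pos'];T=T@c['hand_eye']
        return K,c['distortion'],T[:3,3],T[:3,:3]
    return K,c['distortion'],np.array(c['origin']),R.from_quat(c['rotation']).as_matrix()
def px2w(C,uv,z):
    K,d,o,M=C;p=cv2.undistortPoints(np.array(uv,float).reshape(-1,1,2),K,d)[:,0]
    r=np.c_[p,np.ones(len(p))]@M.T
    return o+r*((z-o[2])/r[:,2])[:,None]
def w2px(C,P):
    K,d,o,M=C;P=(np.atleast_2d(P)-o)@M
    return cv2.projectPoints(P,np.zeros(3),np.zeros(3),K,d)[0][:,0]
E
python3 - <<'E'
from h import *
C=cam("top")
print(C[3])
f=lambda uv,z:print(uv,z,px2w(C,uv,z)[0].round(4))
f((419.5,253),.08);f((300,183),.03);f((329,184),.11);f((358,189),.11)
for uv in((285,160),(378,177),(372,216),(278,202)):f(uv,.03)
f((165,260),.165)
S=cam("side")
g=lambda uv,z:print('side',uv,z,px2w(S,uv,z)[0].round(4))
g((417,159),.08);g((289,225),.03);g((310,183),.11);g((331,166),.11);g((286,353),.168)
im=cv2.imread('pics/top0.png')
a=cv2.resize(im[150:225,270:385],None,fx=4,fy=4,interpolation=3)
b=cv2.resize(im[225:285,145:215],None,fx=4,fy=4,interpolation=3)
c=cv2.resize(im[230:285,390:450],None,fx=4,fy=4,interpolation=3)
o=np.zeros((550,520,3),np.uint8);o[:300,:460]=a;o[305:545,:280]=b;o[305:525,280:520]=c
cv2.imwrite('pics/m.png',o)
E
```

```text
[[ 0.02288425 -0.99546503  0.09233468]
 [-0.99924389 -0.02567895 -0.02919324]
 [ 0.03143191 -0.0915968  -0.99529999]]
(419.5, 253) 0.08 [ 0.4744 -0.2646  0.08  ]
(300, 183) 0.03 [0.6487 0.0391 0.03  ]
(329, 184) 0.11 [ 0.6373 -0.0339  0.11  ]
(358, 189) 0.11 [ 0.627  -0.1045  0.11  ]
(285, 160) 0.03 [0.709  0.0806 0.03  ]
(378, 177) 0.03 [ 0.6704 -0.1675  0.03  ]
(372, 216) 0.03 [ 0.5663 -0.1525  0.03  ]
(278, 202) 0.03 [0.597  0.0952 0.03  ]
(165, 260) 0.165 [0.4504 0.3289 0.165 ]
side (417, 159) 0.08 [ 0.472  -0.2689  0.08  ]
side (289, 225) 0.03 [0.6487 0.0402 0.03  ]
side (310, 183) 0.11 [ 0.635  -0.0292  0.11  ]
side (331, 166) 0.11 [ 0.624 -0.104  0.11 ]
side (286, 353) 0.168 [0.448  0.3366 0.168 ]
```

View pics/m.png

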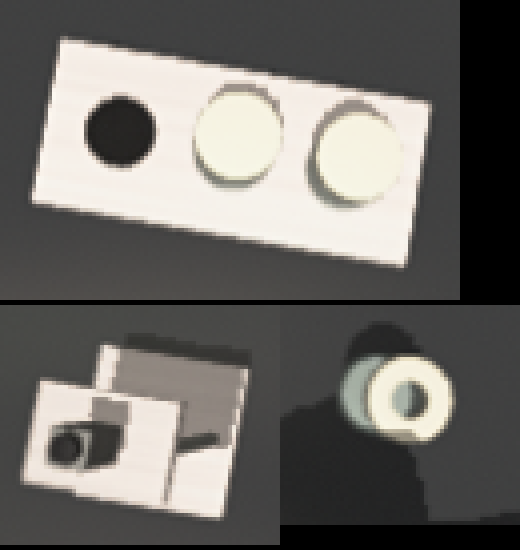

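```bash
cat >> h.py <<'E'
def mv(p,yaw):
    s=arm.observe();M=R.from_quat(s['ee_rot']);c,n=np.cos(yaw),np.sin(yaw)
    T=R.from_matrix(np.array([[c,n,0],[n,-c,0],[0,0,-1.]]))
    print('t',round(s['t'],2),'tcp',s['tcp_pos'].round(4),'shift mm',(M.inv().apply(np.array(p)-s['tcp_pos'])*1000).round(1),'rot',(M.inv()*T).as_rotvec().round(4),'gap',round(s['finger_gap'],4))
E
python3 -c "
from h import *
mv((.473,-.266,.2),np.pi/2-.154)"
```

```text
t 0.1 tcp [ 0.2292 -0.5809  0.2306] shift mm [ 342.3 -203.4   30.9] rot [-1.300e-03 -8.000e-04 -1.041e+00] gap 0.0853
```

Emit:
step_arm(
  commands=[
    {"x": 342, "y": -203, "z": 31, "rz": -1.041},
    {"x": 342, "y": -203, "z": 31, "rz": -1.041},
    {"x": 342, "y": -203, "z": 31, "rz": -1.041},
    {"x": 342, "y": -203, "z": 31, "rz": -1.041},
    {"x": 342, "y": -203, "z": 31, "rz": -1.041},
    {"x": 342, "y": -203, "z": 31, "rz": -1.041},
    {"x": 342, "y": -203, "z": 31, "rz": -1.041},
    {"x": 342, "y": -203, "z": 31, "rz": -1.041},
  ],
)

```text
schema error: expected keys x, y, z, rx, ry, rz, grip
```

```bash
python3 -c "
from h import *
mv((.473,-.266,.2),np.pi/2-.154)"
```

```text
t 0.1 tcp [ 0.2292 -0.5809  0.2306] shift mm [ 342.3 -203.4   30.9] rot [-1.300e-03 -8.000e-04 -1.041e+00] gap 0.0853
```

All keys needed in each row.

Emit:
step_arm(
  commands=[
    {"x": 342, "y": -203, "z": 31, "rx": 0, "ry": 0, "rz": -1.041, "grip": 85},
    {"x": 342, "y": -203, "z": 31, "rx": 0, "ry": 0, "rz": -1.041, "grip": 85},
    {"x": 342, "y": -203, "z": 31, "rx": 0, "ry": 0, "rz": -1.041, "grip": 85},
    {"x": 342, "y": -203, "z": 31, "rx": 0, "ry": 0, "rz": -1.041, "grip": 85},
    {"x": 342, "y": -203, "z": 31, "rx": 0, "ry": 0, "rz": -1.041, "grip": 85},
    {"x": 342, "y": -203, "z": 31, "rx": 0, "ry": 0, "rz": -1.041, "grip": 85},
    {"x": 342, "y": -203, "z": 31, "rx": 0, "ry": 0, "rz": -1.041, "grip": 85},
    {"x": 342, "y": -203, "z": 31, "rx": 0, "ry": 0, "rz": -1.041, "grip": 85},
  ],
)

```text
t: 0.77
tcp_pos: [0.4337, -0.3168, 0.2051]
ee_rot: [0.771, 0.637, -0.0, -0.0]
force: [0.5, 0.1, 0.0]
finger_gap: 0.0853
grip_force: 0.0
```

```bash
python3 -c "
from h import *
mv((.473,-.266,.2),np.pi/2-.154)"
```

```text
t 0.77 tcp [ 0.4337 -0.3168  0.2051] shift mm [57.3 29.1  5.1] rot [-0.0003 -0.0002 -0.035 ] gap 0.0853
```

Emit:
step_arm(
  commands=[
    {"x": 57, "y": 29, "z": 5, "rx": 0, "ry": 0, "rz": -0.035, "grip": 85},
    {"x": 57, "y": 29, "z": 5, "rx": 0, "ry": 0, "rz": -0.035, "grip": 85},
    {"x": 57, "y": 29, "z": 5, "rx": 0, "ry": 0, "rz": -0.035, "grip": 85},
    {"x": 57, "y": 29, "z": 5, "rx": 0, "ry": 0, "rz": -0.035, "grip": 85},
  ],
)

```text
t: 1.1
tcp_pos: [0.4729, -0.2671, 0.2]
ee_rot: [0.76, 0.649, -0.0, -0.0]
force: [-0.8, -0.4, -0.3]
finger_gap: 0.0847
grip_force: 0.0
```

Run:
```python
from h import *
mv((.473,-.266,.2),np.pi/2-.154)
s=arm.observe();C=cam('wrist',s);im=optics.snapshot('wrist');np.save('w1.npy',im)
print(w2px(C,[(.473,-.266,.08),s['tcp_pos']]))
cv2.imwrite('pics/w1.png',im[:,:,::-1])
```

```text
t 1.1 tcp [ 0.4729 -0.2671  0.2   ] shift mm [ 1.1 -0.1 -0. ] rot [-0.001  -0.0002 -0.0031] gap 0.0847
[[319.45036148 191.21795928]
 [318.69019639 266.85549144]]
```

View pics/w1.png

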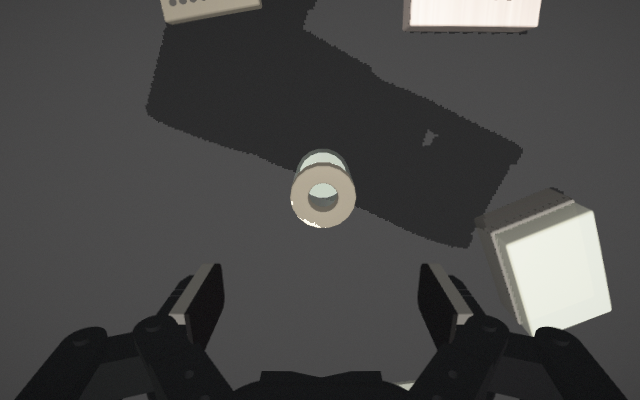

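```bash
cat >> h.py <<'E'
def circ(C,im,uv,z,r,dark=False,th=None):
    """find blob around the seed pixel, map its outline to height z, fit a circle"""
    g=cv2.cvtColor(im,cv2.COLOR_RGB2GRAY);w=int(r);x,y=map(int,uv);x0,y0=max(x-w,0),max(y-w,0);p=g[y0:y+w,x0:x+w]
    t=th or cv2.threshold(p,0,255,cv2.THRESH_OTSU)[0]
    b=((p<t) if dark else (p>t)).astype(np.uint8)
    cs=cv2.findContours(b,cv2.RETR_EXTERNAL,cv2.CHAIN_APPROX_NONE)[0];c=max(cs,key=cv2.contourArea)[:,0]+[x0,y0]
    if not dark: c=cv2.convexHull(c.astype(np.int32))[:,0]
    q=px2w(C,c,z)[:,:2];A=np.c_[2*q,np.ones(len(q))];s=np.linalg.lstsq(A,(q**2).sum(1),rcond=None)[0]
    print('th',t,'circle',s[:2].round(4),'dia',2*np.sqrt(s[2]+s[:2]@s[:2]).round(4),'px',c.mean(0).round(1));return s[:2]
E
python3 - <<'E'
from h import *
im=np.load('w1.npy');C=cam('wrist');g=cv2.cvtColor(im,cv2.COLOR_RGB2GRAY)
print(g[196,280:370:3]);print(g[145:240:4,323])
print(px2w(C,[(323.3,195.8),(291,196),(356,196),(323,227.5)],.08).round(4))
from numpy import array
circ(C,im,(323,197),.08,45)
T=cam('top');i2=cv2.imread('pics/top0.png')[:,:,::-1].copy()
circ(T,i2,(300,183),.03,14,True)
circ(T,i2,(423,253),.08,18,th=150)
E
```

```text
[ 78  78  78  79 166 167 167 169 168 154  93  95 197 205 205 205 207  97
  95  92 168 167 168 167 167 152  45  45  45  43]
[ 44  83 202 205 207 110 173 171 169 167 205 206 207 165  97  97 102 169
 166 165 164  78  77  78]
[[ 0.4749 -0.2713  0.08  ]
 [ 0.4493 -0.2673  0.08  ]
 [ 0.5009 -0.2756  0.08  ]
 [ 0.4704 -0.2985  0.08  ]]
th 122.0 circle [ 0.4742 -0.2724] dia 0.0526 px [320.2 197.2]
th 141.0 circle [0.6501 0.0402] dia 0.0448 px [299.5 182.5]
th 150 circle [ 0.4752 -0.264 ] dia 0.0614 px [419.3 252.6]
```

```bash
python3 -c "
from h import *
mv((.475,-.271,.031),np.pi/2-.154)"
```

```text
t 1.15 tcp [ 0.4724 -0.268   0.2001] shift mm [ -2.5   3.2 169.1] rot [-0.0008 -0.     -0.0047] gap 0.0849
```

Emit:
step_arm(
  commands=[
    {"x": -3, "y": 3, "z": 30, "rx": 0, "ry": 0, "rz": -0.004, "grip": 85},
    {"x": -3, "y": 3, "z": 60, "rx": 0, "ry": 0, "rz": -0.004, "grip": 85},
    {"x": -3, "y": 3, "z": 80, "rx": 0, "ry": 0, "rz": -0.004, "grip": 85},
    {"x": -3, "y": 3, "z": 90, "rx": 0, "ry": 0, "rz": -0.004, "grip": 85},
    {"x": -3, "y": 3, "z": 90, "rx": 0, "ry": 0, "rz": -0.004, "grip": 85},
    {"x": -3, "y": 3, "z": 90, "rx": 0, "ry": 0, "rz": -0.004, "grip": 85},
  ],
)

```text
t: 1.65
tcp_pos: [0.4746, -0.2726, 0.1106]
ee_rot: [0.76, 0.649, -0.0, -0.0]
force: [0.2, -0.2, 0.6]
finger_gap: 0.0851
grip_force: 0.0
```

Run:
```python
from h import *
for i in range(3):
    s=arm.observe();C=cam('wrist',s);im=optics.snapshot('wrist');print(s['tcp_pos'].round(4))
print(w2px(C,[(.475,-.271,.08)]))
cv2.imwrite('pics/w2.png',im[:,:,::-1])
np.save('w2.npy',im)
mv((.475,-.271,.031),np.pi/2-.154)
```

```text
[ 0.4746 -0.2726  0.1106]
[ 0.4752 -0.2728  0.1114]
[ 0.4756 -0.2728  0.1117]
[[317.29526234 235.81420301]]
t 1.8 tcp [ 0.4757 -0.2727  0.1119] shift mm [ 1.6 -1.2 80.9] rot [ 0.0024  0.001  -0.0025] gap 0.0849
```

View pics/w2.png

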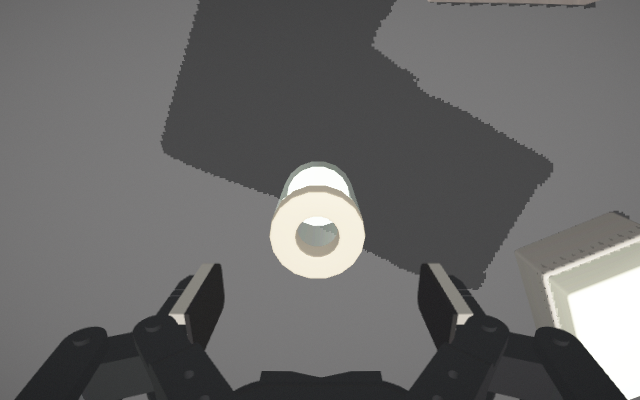

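Emit:
step_arm(
  commands=[
    {"x": 0, "y": -1, "z": 25, "rx": 0.002, "ry": 0, "rz": -0.002, "grip": 85},
    {"x": 0, "y": -1, "z": 50, "rx": 0.002, "ry": 0, "rz": -0.002, "grip": 85},
    {"x": 0, "y": -1, "z": 70, "rx": 0.002, "ry": 0, "rz": -0.002, "grip": 85},
    {"x": 0, "y": -1, "z": 80, "rx": 0.002, "ry": 0, "rz": -0.002, "grip": 85},
    {"x": 0, "y": -1, "z": 80, "rx": 0.002, "ry": 0, "rz": -0.002, "grip": 85},
    {"x": 0, "y": -1, "z": 80, "rx": 0.002, "ry": 0, "rz": -0.002, "grip": 65},
    {"x": 0, "y": -1, "z": 80, "rx": 0.002, "ry": 0, "rz": -0.002, "grip": 55},
    {"x": 0, "y": -1, "z": 80, "rx": 0.002, "ry": 0, "rz": -0.002, "grip": 45},
  ],
)

```text
t: 2.47
tcp_pos: [0.475, -0.2723, 0.0321]
ee_rot: [0.759, 0.651, -0.0, 0.0]
force: [-5.4, 1.5, 18.6]
finger_gap: 0.0526
grip_force: 59.7
```

Emit:
step_arm(
  commands=[
    {"x": 0, "y": 0, "z": 0, "rx": 0, "ry": 0, "rz": 0, "grip": 40},
    {"x": 0, "y": 0, "z": 0, "rx": 0, "ry": 0, "rz": 0, "grip": 40},
    {"x": 0, "y": 0, "z": 0, "rx": 0, "ry": 0, "rz": 0, "grip": 40},
    {"x": 0, "y": 0, "z": 0, "rx": 0, "ry": 0, "rz": 0, "grip": 40},
  ],
)

```text
t: 2.8
tcp_pos: [0.475, -0.2723, 0.0322]
ee_rot: [0.759, 0.651, -0.0, 0.001]
force: [-1.0, 0.5, 6.1]
finger_gap: 0.0519
grip_force: 62.9
```

```bash
python3 -c "
from h import *
mv((.475,-.272,.19),np.pi/2-.154)
mv((.637,-.035,.19),np.pi/2-.154)"
```

```text
t 2.8 tcp [ 0.475  -0.2723  0.0322] shift mm [ 1.000e-01  1.000e-01 -1.578e+02] rot [ 0.0006  0.0011 -0.    ] gap 0.0519
t 2.8 tcp [ 0.475  -0.2723  0.0322] shift mm [ 259.2  123.8 -158. ] rot [ 0.0006  0.0011 -0.    ] gap 0.0519
```

Emit:
step_arm(
  commands=[
    {"x": 0, "y": 0, "z": -8, "rx": 0, "ry": 0, "rz": 0, "grip": 40},
    {"x": 0, "y": 0, "z": -25, "rx": 0, "ry": 0, "rz": 0, "grip": 40},
    {"x": 0, "y": 0, "z": -50, "rx": 0, "ry": 0, "rz": 0, "grip": 40},
    {"x": 0, "y": 0, "z": -80, "rx": 0, "ry": 0, "rz": 0, "grip": 40},
    {"x": 0, "y": 0, "z": -110, "rx": 0, "ry": 0, "rz": 0, "grip": 40},
    {"x": 0, "y": 0, "z": -140, "rx": 0, "ry": 0, "rz": 0, "grip": 40},
    {"x": 12, "y": 6, "z": -158, "rx": 0, "ry": 0, "rz": 0, "grip": 40},
    {"x": 36, "y": 17, "z": -158, "rx": 0, "ry": 0, "rz": 0, "grip": 40},
  ],
)

```text
t: 3.47
tcp_pos: [0.4983, -0.2412, 0.1941]
ee_rot: [0.76, 0.65, 0.001, 0.003]
force: [0.9, -1.1, -1.8]
finger_gap: 0.0522
grip_force: 63.1
```

Emit:
step_arm(
  commands=[
    {"x": 28, "y": 14, "z": 0, "rx": 0, "ry": 0, "rz": 0, "grip": 40},
    {"x": 58, "y": 28, "z": 0, "rx": 0, "ry": 0, "rz": 0, "grip": 40},
    {"x": 88, "y": 42, "z": 0, "rx": 0, "ry": 0, "rz": 0, "grip": 40},
    {"x": 118, "y": 56, "z": 0, "rx": 0, "ry": 0, "rz": 0, "grip": 40},
    {"x": 148, "y": 70, "z": 0, "rx": 0, "ry": 0, "rz": 0, "grip": 40},
    {"x": 178, "y": 84, "z": 0, "rx": 0, "ry": 0, "rz": 0, "grip": 40},
    {"x": 205, "y": 98, "z": 0, "rx": 0, "ry": 0, "rz": 0, "grip": 40},
    {"x": 223, "y": 107, "z": 0, "rx": 0, "ry": 0, "rz": 0, "grip": 40},
  ],
)

```text
t: 4.13
tcp_pos: [0.6379, -0.0322, 0.1894]
ee_rot: [0.759, 0.651, 0.0, -0.0]
force: [-0.9, -0.8, -1.8]
finger_gap: 0.0524
grip_force: 63.0
```

Emit:
step_arm(
  commands=[
    {"x": 0, "y": 0, "z": 0, "rx": 0, "ry": 0, "rz": 0, "grip": 40},
    {"x": 0, "y": 0, "z": 0, "rx": 0, "ry": 0, "rz": 0, "grip": 40},
    {"x": 0, "y": 0, "z": 0, "rx": 0, "ry": 0, "rz": 0, "grip": 40},
    {"x": 0, "y": 0, "z": 0, "rx": 0, "ry": 0, "rz": 0, "grip": 40},
  ],
)

```text
t: 4.47
tcp_pos: [0.6358, -0.0356, 0.1885]
ee_rot: [0.76, 0.65, -0.001, -0.001]
force: [0.4, -0.7, -1.9]
finger_gap: 0.0521
grip_force: 63.0
```

Run:
```python
from h import *
mv((.637,-.035,.19),np.pi/2-.154)
s=arm.observe();C=cam('wrist',s);im=optics.snapshot('wrist');np.save('w3.npy',im)
print(w2px(C,[(.649,.04,.03)]))
cv2.imwrite('pics/w3.png',im[:,:,::-1])
```

```text
t 4.47 tcp [ 0.6358 -0.0356  0.1885] shift mm [ 0.8  1.1 -1.5] rot [-0.0024  0.0002 -0.0008] gap 0.0521
[[321.51534265  91.96818827]]
```

View pics/w3.png

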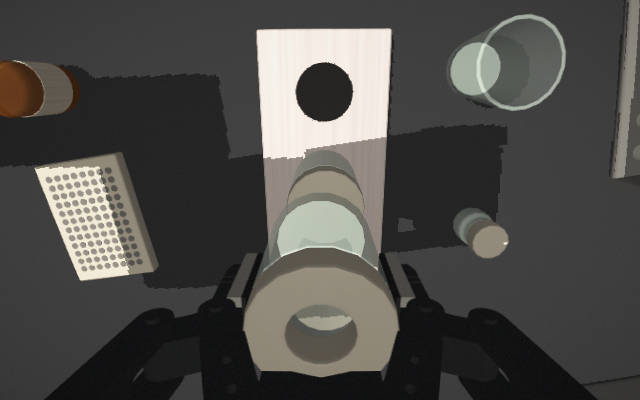

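Run:
```python
from h import *
im=np.load('w3.npy');s=arm.observe();C=cam('wrist',s)
d=circ(C,im,(324,92),.03,38,True)
z=s['tcp_pos'][2]+.048
q=px2w(C,[(321,333.5),(285,333),(357,333),(321,304),(321,363)],z)
Mi=R.from_quat(s['ee_rot']).inv()
print('port in tool',(Mi.apply(q-s['tcp_pos'])*1000).round(1))
print(np.linalg.norm(q[1]-q[2]),np.linalg.norm(q[3]-q[4]))
mv((.65,.04,.19),np.pi/2-.154)
```

```text
th 138.0 circle [0.651  0.0393] dia 0.0472 px [324.1  91.8]
port in tool [[  1.5   1.  -48. ]
 [  1.7 -11.1 -48. ]
 [  1.7  13.1 -48. ]
 [ 13.2   1.  -48. ]
 [-11.1   1.  -48. ]]
0.024185467653274333 0.024271160166829536
t 4.52 tcp [ 0.6358 -0.0358  0.1884] shift mm [77.   2.3 -1.6] rot [-0.0023  0.0001 -0.0012] gap 0.0526
```

Emit:
step_arm(
  commands=[
    {"x": 15, "y": 0, "z": 0, "rx": -0.002, "ry": 0, "rz": -0.001, "grip": 40},
    {"x": 40, "y": 2, "z": 0, "rx": -0.002, "ry": 0, "rz": -0.001, "grip": 40},
    {"x": 65, "y": 2, "z": 0, "rx": -0.002, "ry": 0, "rz": -0.001, "grip": 40},
    {"x": 75.3, "y": 2.2, "z": 0, "rx": -0.002, "ry": 0, "rz": -0.001, "grip": 40},
    {"x": 75.3, "y": 2.2, "z": 20, "rx": -0.002, "ry": 0, "rz": -0.001, "grip": 40},
    {"x": 75.3, "y": 2.2, "z": 45, "rx": -0.002, "ry": 0, "rz": -0.001, "grip": 40},
    {"x": 75.3, "y": 2.2, "z": 60, "rx": -0.002, "ry": 0, "rz": -0.001, "grip": 40},
    {"x": 75.3, "y": 2.2, "z": 60, "rx": -0.002, "ry": 0, "rz": -0.001, "grip": 40},
  ],
)

```text
t: 5.18
tcp_pos: [0.6474, 0.0391, 0.1246]
ee_rot: [0.759, 0.651, -0.003, -0.002]
force: [-1.6, -0.2, -1.7]
finger_gap: 0.0524
grip_force: 63.1
```

Emit:
step_arm(
  commands=[
    {"x": 0, "y": 0, "z": 0, "rx": 0, "ry": 0, "rz": 0, "grip": 40},
    {"x": 0, "y": 0, "z": 0, "rx": 0, "ry": 0, "rz": 0, "grip": 40},
    {"x": 0, "y": 0, "z": 0, "rx": 0, "ry": 0, "rz": 0, "grip": 40},
  ],
)

```text
t: 5.43
tcp_pos: [0.6512, 0.0391, 0.1297]
ee_rot: [0.759, 0.651, 0.001, 0.001]
force: [0.6, 0.1, -1.0]
finger_gap: 0.0525
grip_force: 63.1
```

```bash
python3 -c "
from h import *
mv((.6495,.0383,.07),np.pi/2-.154);mv((.6495,.0383,.0622),np.pi/2-.154)"
```

```text
t 5.43 tcp [0.6512 0.0391 0.1297] shift mm [-1.1 -1.7 59.7] rot [ 0.0024 -0.0005  0.0007] gap 0.0525
t 5.43 tcp [0.6512 0.0391 0.1297] shift mm [-1.1 -1.7 67.5] rot [ 0.0024 -0.0005  0.0007] gap 0.0525
```

Emit:
step_arm(
  commands=[
    {"x": -1, "y": 0, "z": 15, "rx": 0, "ry": 0, "rz": 0, "grip": 40},
    {"x": -1, "y": -1, "z": 30, "rx": 0, "ry": 0, "rz": 0, "grip": 40},
    {"x": -1, "y": -1, "z": 44, "rx": 0, "ry": 0, "rz": 0, "grip": 40},
    {"x": -1, "y": -1, "z": 52, "rx": 0, "ry": 0, "rz": 0, "grip": 40},
    {"x": -1, "y": -1, "z": 55, "rx": 0, "ry": 0, "rz": 0, "grip": 40},
    {"x": -1, "y": -1, "z": 55, "rx": 0, "ry": 0, "rz": 0, "grip": 40},
    {"x": -1, "y": -1, "z": 55, "rx": 0, "ry": 0, "rz": 0, "grip": 40},
    {"x": -1, "y": -1, "z": 55, "rx": 0, "ry": 0, "rz": 0, "grip": 40},
  ],
)

```text
t: 6.1
tcp_pos: [0.6497, 0.0385, 0.074]
ee_rot: [0.759, 0.651, 0.001, 0.0]
force: [0.2, 0.1, -1.7]
finger_gap: 0.0522
grip_force: 63.1
```

Emit:
step_arm(
  commands=[
    {"x": 0, "y": 0, "z": 0, "rx": 0, "ry": 0, "rz": 0, "grip": 40},
    {"x": 0, "y": 0, "z": 0, "rx": 0, "ry": 0, "rz": 0, "grip": 40},
    {"x": 0, "y": 0, "z": 0, "rx": 0, "ry": 0, "rz": 0, "grip": 40},
    {"x": 0, "y": 0, "z": 0, "rx": 0, "ry": 0, "rz": 0, "grip": 40},
    {"x": 0, "y": 0, "z": 0, "rx": 0, "ry": 0, "rz": 0, "grip": 40},
    {"x": 0, "y": 0, "z": 0, "rx": 0, "ry": 0, "rz": 0, "grip": 40},
  ],
)

```text
t: 6.6
tcp_pos: [0.649, 0.0385, 0.0732]
ee_rot: [0.759, 0.651, 0.0, 0.0]
force: [0.1, -0.1, -2.1]
finger_gap: 0.0525
grip_force: 63.1
```

```bash
python3 -c "
from h import *
mv((.6495,.0383,.0622),np.pi/2-.154);print(arm.observe()['force'])"
```

```text
t 6.6 tcp [0.649  0.0385 0.0732] shift mm [-0.1  0.5 11. ] rot [ 0.0001 -0.0001  0.001 ] gap 0.0525
[ 0.06872293 -0.13431071 -2.1190688 ]
```

Emit:
step_arm(
  commands=[
    {"x": 0, "y": 0.5, "z": 2, "rx": 0, "ry": 0, "rz": 0, "grip": 40},
    {"x": 0, "y": 0.5, "z": 4, "rx": 0, "ry": 0, "rz": 0, "grip": 40},
    {"x": 0, "y": 0.5, "z": 6, "rx": 0, "ry": 0, "rz": 0, "grip": 40},
    {"x": 0, "y": 0.5, "z": 7.5, "rx": 0, "ry": 0, "rz": 0, "grip": 40},
    {"x": 0, "y": 0.5, "z": 8.5, "rx": 0, "ry": 0, "rz": 0, "grip": 40},
    {"x": 0, "y": 0.5, "z": 9, "rx": 0, "ry": 0, "rz": 0, "grip": 40},
    {"x": 0, "y": 0.5, "z": 9.5, "rx": 0, "ry": 0, "rz": 0, "grip": 40},
    {"x": 0, "y": 0.5, "z": 9.5, "rx": 0, "ry": 0, "rz": 0, "grip": 40},
  ],
)

```text
t: 7.27
tcp_pos: [0.6495, 0.0384, 0.0636]
ee_rot: [0.759, 0.651, -0.0, -0.0]
force: [-1.1, -1.2, -1.8]
finger_gap: 0.0521
grip_force: 63.1
```

Emit:
step_arm(
  commands=[
    {"x": 0, "y": 0, "z": 0.3, "rx": 0, "ry": 0, "rz": 0, "grip": 40},
    {"x": 0, "y": 0, "z": 0.6, "rx": 0, "ry": 0, "rz": 0, "grip": 40},
    {"x": 0, "y": 0, "z": 1, "rx": 0, "ry": 0, "rz": 0, "grip": 40},
    {"x": 0, "y": 0, "z": 1, "rx": 0, "ry": 0, "rz": 0, "grip": 40},
  ],
)

```text
t: 7.6
tcp_pos: [0.6495, 0.0384, 0.0627]
ee_rot: [0.759, 0.651, 0.0, 0.0]
force: [0.8, 0.2, -0.9]
finger_gap: 0.052
grip_force: 63.1
```

Emit:
step_arm(
  commands=[
    {"x": 0, "y": 0, "z": 0.4, "rx": 0, "ry": 0, "rz": 0, "grip": 40},
    {"x": 0, "y": 0, "z": 0.8, "rx": 0, "ry": 0, "rz": 0, "grip": 40},
    {"x": 0, "y": 0, "z": 0.8, "rx": 0, "ry": 0, "rz": 0, "grip": 40},
    {"x": 0, "y": 0, "z": 0.8, "rx": 0, "ry": 0, "rz": 0, "grip": 40},
  ],
)

```text
t: 7.93
tcp_pos: [0.6496, 0.0385, 0.0622]
ee_rot: [0.759, 0.651, 0.0, 0.0]
force: [-1.5, 0.2, 3.1]
finger_gap: 0.0523
grip_force: 63.5
```

Emit:
step_arm(
  commands=[
    {"x": 0, "y": 0, "z": 0, "rx": 0, "ry": 0, "rz": 0, "grip": 54},
    {"x": 0, "y": 0, "z": 0, "rx": 0, "ry": 0, "rz": 0, "grip": 58},
    {"x": 0, "y": 0, "z": 0, "rx": 0, "ry": 0, "rz": 0, "grip": 65},
    {"x": 0, "y": 0, "z": 0, "rx": 0, "ry": 0, "rz": 0, "grip": 75},
    {"x": 0, "y": 0, "z": 0, "rx": 0, "ry": 0, "rz": 0, "grip": 84},
    {"x": 0, "y": 0, "z": 0, "rx": 0, "ry": 0, "rz": 0, "grip": 85},
    {"x": 0, "y": 0, "z": 0, "rx": 0, "ry": 0, "rz": 0, "grip": 85},
    {"x": 0, "y": 0, "z": 0, "rx": 0, "ry": 0, "rz": 0, "grip": 85},
  ],
)

```text
t: 8.6
tcp_pos: [0.6495, 0.0384, 0.0619]
ee_rot: [0.759, 0.651, 0.0, 0.0]
force: [-0.5, -0.3, 0.3]
finger_gap: 0.0852
grip_force: 0.0
```

Emit:
step_arm(
  commands=[
    {"x": 0, "y": 0, "z": -8, "rx": 0, "ry": 0, "rz": 0, "grip": 85},
    {"x": 0, "y": 0, "z": -25, "rx": 0, "ry": 0, "rz": 0, "grip": 85},
    {"x": 0, "y": 0, "z": -50, "rx": 0, "ry": 0, "rz": 0, "grip": 85},
    {"x": 0, "y": 0, "z": -80, "rx": 0, "ry": 0, "rz": 0, "grip": 85},
    {"x": 0, "y": 0, "z": -110, "rx": 0, "ry": 0, "rz": 0, "grip": 85},
    {"x": 0, "y": 0, "z": -135, "rx": 0, "ry": 0, "rz": 0, "grip": 85},
    {"x": 0, "y": 0, "z": -140, "rx": 0, "ry": 0, "rz": 0, "grip": 85},
    {"x": 0, "y": 0, "z": -140, "rx": 0, "ry": 0, "rz": 0, "grip": 85},
  ],
)

```text
t: 9.27
tcp_pos: [0.6509, 0.0384, 0.2049]
ee_rot: [0.759, 0.651, 0.002, 0.002]
force: [-0.5, -0.6, 0.1]
finger_gap: 0.0845
grip_force: 0.0
```

Emit:
step_arm(
  commands=[
    {"x": 0, "y": 0, "z": 0, "rx": 0, "ry": 0, "rz": 0, "grip": 85},
    {"x": 0, "y": 0, "z": 0, "rx": 0, "ry": 0, "rz": 0, "grip": 85},
    {"x": 0, "y": 0, "z": 0, "rx": 0, "ry": 0, "rz": 0, "grip": 85},
    {"x": 0, "y": 0, "z": 0, "rx": 0, "ry": 0, "rz": 0, "grip": 85},
    {"x": 0, "y": 0, "z": 0, "rx": 0, "ry": 0, "rz": 0, "grip": 85},
    {"x": 0, "y": 0, "z": 0, "rx": 0, "ry": 0, "rz": 0, "grip": 85},
  ],
)

```text
t: 9.77
tcp_pos: [0.6492, 0.0384, 0.2011]
ee_rot: [0.759, 0.651, -0.0, -0.0]
force: [0.6, -0.4, 0.4]
finger_gap: 0.0849
grip_force: 0.0
```

Run:
```python
from h import *
mv((.6495,.0383,.2),np.pi/2-.154)
s=arm.observe();C=cam('wrist',s);im=optics.snapshot('wrist');np.save('w4.npy',im)
print(w2px(C,[(.6505,.0395,.11),(.6505,.0395,.03)]))
cv2.imwrite('pics/w4.png',im[:,:,::-1])
t=optics.snapshot('top');sd=optics.snapshot('side');np.save('t4.npy',t);np.save('s4.npy',sd)
```

```text
t 9.77 tcp [0.6492 0.0384 0.2011] shift mm [-0.   0.3  1.1] rot [-0.0012  0.0002  0.001 ] gap 0.0849
[[320.92509563 202.3832292 ]
 [320.89536628 175.36743571]]
```

View pics/w4.png

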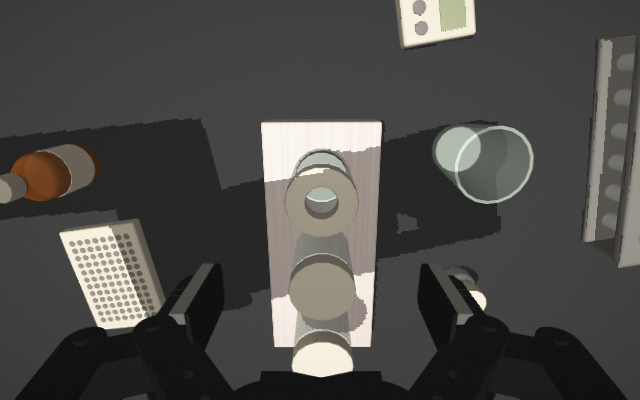

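Run:
```python
from h import *
C=cam('wrist');print(px2w(C,[(321.3,201.3)],.11))
mv((.449,.333,.30),np.pi/2-.17)
T=cam('top');im=np.load('t4.npy')
g=cv2.cvtColor(im,cv2.COLOR_RGB2GRAY);print(cv2.minAreaRect(np.argwhere(g[235:280,148:190]>150)[:,::-1].astype(np.float32)))
```

```text
[[0.65117463 0.04013616 0.11      ]]
t 9.92 tcp [0.6495 0.0384 0.2016] shift mm [ 260.6 -243.   -98.3] rot [-0.0003  0.      0.017 ] gap 0.085
((24.621620178222656, 19.2702693939209), (39.45575714111328, 37.811767578125), 9.462322235107422)
```

Emit:
step_arm(
  commands=[
    {"x": 10, "y": -10, "z": -40, "rx": 0, "ry": 0, "rz": 0.017, "grip": 85},
    {"x": 40, "y": -37, "z": -70, "rx": 0, "ry": 0, "rz": 0.017, "grip": 85},
    {"x": 67, "y": -63, "z": -98, "rx": 0, "ry": 0, "rz": 0.017, "grip": 85},
    {"x": 94, "y": -88, "z": -98, "rx": 0, "ry": 0, "rz": 0.017, "grip": 85},
    {"x": 121, "y": -113, "z": -98, "rx": 0, "ry": 0, "rz": 0.017, "grip": 85},
    {"x": 148, "y": -138, "z": -98, "rx": 0, "ry": 0, "rz": 0.017, "grip": 85},
    {"x": 175, "y": -163, "z": -98, "rx": 0, "ry": 0, "rz": 0.017, "grip": 85},
    {"x": 202, "y": -188, "z": -98, "rx": 0, "ry": 0, "rz": 0.017, "grip": 85},
  ],
)

```text
t: 10.58
tcp_pos: [0.4932, 0.268, 0.3003]
ee_rot: [0.765, 0.645, 0.0, 0.0]
force: [0.8, 0.4, -0.4]
finger_gap: 0.085
grip_force: 0.0
```

Emit:
step_arm(
  commands=[
    {"x": 25, "y": -23, "z": 0, "rx": 0, "ry": 0, "rz": 0, "grip": 85},
    {"x": 45, "y": -42, "z": 0, "rx": 0, "ry": 0, "rz": 0, "grip": 85},
    {"x": 58, "y": -55, "z": 0, "rx": 0, "ry": 0, "rz": 0, "grip": 85},
    {"x": 58, "y": -55, "z": 0, "rx": 0, "ry": 0, "rz": 0, "grip": 85},
    {"x": 58, "y": -55, "z": 0, "rx": 0, "ry": 0, "rz": 0, "grip": 85},
    {"x": 58, "y": -55, "z": 0, "rx": 0, "ry": 0, "rz": 0, "grip": 85},
    {"x": 58, "y": -55, "z": 0, "rx": 0, "ry": 0, "rz": 0, "grip": 85},
    {"x": 58, "y": -55, "z": 0, "rx": 0, "ry": 0, "rz": 0, "grip": 85},
  ],
)

```text
t: 11.25
tcp_pos: [0.4507, 0.3322, 0.2998]
ee_rot: [0.765, 0.644, -0.0, 0.0]
force: [-0.6, 0.6, -0.6]
finger_gap: 0.0852
grip_force: 0.0
```

Run:
```python
from h import *
mv((.449,.333,.30),np.pi/2-.17)
s=arm.observe();C=cam('wrist',s);im=optics.snapshot('wrist');np.save('w5.npy',im)
print(w2px(C,[(.449,.333,.168),(.449,.333,.11)]))
cv2.imwrite('pics/w5.png',im[:,:,::-1])
```

```text
t 11.25 tcp [0.4507 0.3322 0.2998] shift mm [ 0.5 -1.8 -0.2] rot [ 0.0001  0.0002 -0.0015] gap 0.0852
[[317.21007914 187.86451484]
 [317.71925048 171.67396228]]
```

View pics/w5.png

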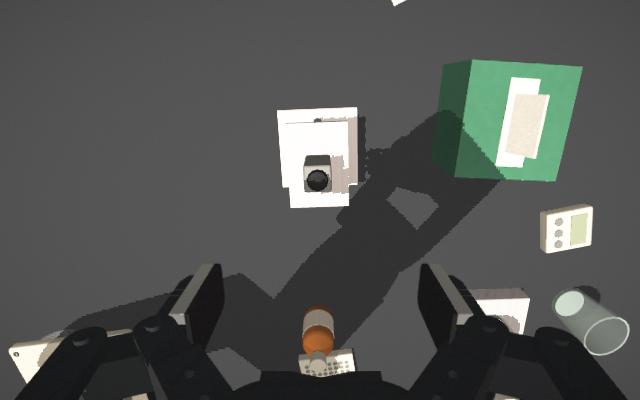

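Run:
```python
from h import *
im=np.load('w5.npy');C=cam('wrist')
print(px2w(C,[(318,180)],.168),px2w(C,[(317.5,174)],.16))
p=px2w(C,[(286,123),(348,122),(349.5,206),(290,207.5)],.11);print(p.round(4),p.mean(0))
for a,b in((0,1),(3,2),(0,3),(1,2)):
    d=p[b]-p[a];print(np.hypot(*d[:2]).round(4),np.degrees(np.arctan2(d[1],d[0])).round(2))
o=cv2.resize(im[100:220,260:380],None,fx=5,fy=5,interpolation=3);cv2.imwrite('pics/w5c.png',o[:,:,::-1])
```

```text
[[0.45077672 0.33965043 0.168     ]] [[0.45084962 0.34282148 0.16      ]]
[[0.4274 0.3852 0.11  ]
 [0.4858 0.376  0.11  ]
 [0.4749 0.2919 0.11  ]
 [0.4143 0.3008 0.11  ]] [0.45059197 0.33846596 0.11      ]
0.0591 -8.92
0.0612 -8.3
0.0854 -98.8
0.0848 -97.39
```

View pics/w5c.png

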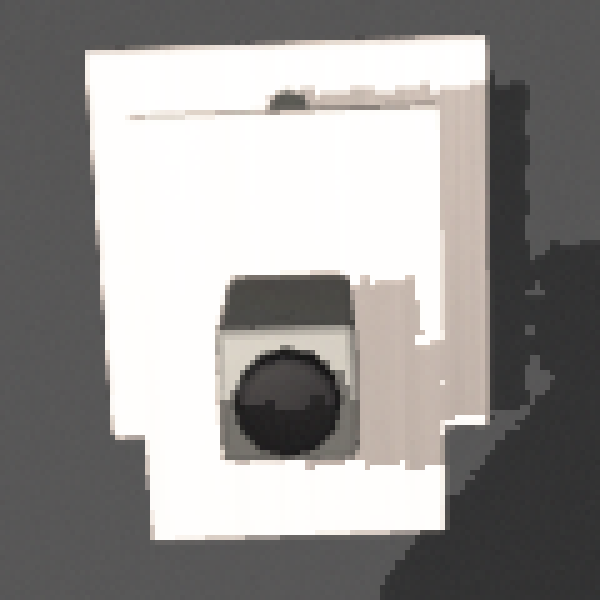

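```bash
python3 -c "
from h import *
mv((.4507,.339,.21),np.pi/2-.147)"
```

```text
t 11.3 tcp [0.4507 0.3323 0.2999] shift mm [ 6.6 -1.1 89.9] rot [ 0.      0.0001 -0.0244] gap 0.0848
```

Emit:
step_arm(
  commands=[
    {"x": 6.6, "y": -1, "z": 25, "rx": 0, "ry": 0, "rz": -0.0244, "grip": 85},
    {"x": 6.6, "y": -1, "z": 50, "rx": 0, "ry": 0, "rz": -0.0244, "grip": 85},
    {"x": 6.6, "y": -1, "z": 75, "rx": 0, "ry": 0, "rz": -0.0244, "grip": 85},
    {"x": 6.6, "y": -1, "z": 90, "rx": 0, "ry": 0, "rz": -0.0244, "grip": 85},
    {"x": 6.6, "y": -1, "z": 90, "rx": 0, "ry": 0, "rz": -0.0244, "grip": 85},
    {"x": 6.6, "y": -1, "z": 90, "rx": 0, "ry": 0, "rz": -0.0244, "grip": 85},
    {"x": 6.6, "y": -1, "z": 90, "rx": 0, "ry": 0, "rz": -0.0244, "grip": 85},
    {"x": 6.6, "y": -1, "z": 90, "rx": 0, "ry": 0, "rz": -0.0244, "grip": 85},
  ],
)

```text
t: 11.97
tcp_pos: [0.4512, 0.3402, 0.2114]
ee_rot: [0.757, 0.654, 0.001, 0.0]
force: [0.3, -0.3, -0.7]
finger_gap: 0.0853
grip_force: 0.0
```

Run:
```python
from h import *
s=arm.observe();C=cam('wrist',s);im=optics.snapshot('wrist');np.save('w6.npy',im)
u=w2px(C,[(.4507,.339,.168)])[0];print(u)
circ(C,im,u,.168,25,True,th=60)
mv((.4507,.339,.121),np.pi/2-.147)
o=cv2.resize(im[150:290,250:390],None,fx=4,fy=4,interpolation=3);cv2.imwrite('pics/w6.png',o[:,:,::-1])
```

```text
[318.33635592 232.4082568 ]
th 60 circle [0.45   0.3401] dia 0.0178 px [317.  230.5]
t 12.02 tcp [0.4511 0.3402 0.2113] shift mm [-1.4 -0.3 90.3] rot [ 0.0018 -0.0018  0.0012] gap 0.0848
```

View pics/w6.png

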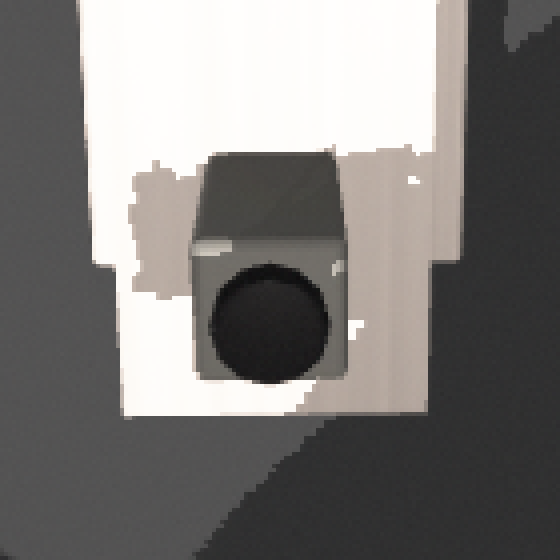

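Emit:
step_arm(
  commands=[
    {"x": 0, "y": -0.5, "z": 20, "rx": 0, "ry": 0, "rz": 0, "grip": 85},
    {"x": 0, "y": -0.5, "z": 42, "rx": 0, "ry": 0, "rz": 0, "grip": 85},
    {"x": 0, "y": -0.5, "z": 64, "rx": 0, "ry": 0, "rz": 0, "grip": 85},
    {"x": 0, "y": -0.5, "z": 80, "rx": 0, "ry": 0, "rz": 0, "grip": 85},
    {"x": 0, "y": -0.5, "z": 86, "rx": 0, "ry": 0, "rz": 0, "grip": 85},
    {"x": 0, "y": -0.5, "z": 89, "rx": 0, "ry": 0, "rz": 0, "grip": 85},
    {"x": 0, "y": -0.5, "z": 89, "rx": 0, "ry": 0, "rz": 0, "grip": 85},
    {"x": 0, "y": -0.5, "z": 89, "rx": 0, "ry": 0, "rz": 0, "grip": 85},
  ],
)

```text
t: 12.68
tcp_pos: [0.4504, 0.3404, 0.122]
ee_rot: [0.757, 0.654, 0.001, 0.0]
force: [-0.1, 0.5, 1.5]
finger_gap: 0.0846
grip_force: 0.0
```

Emit:
step_arm(
  commands=[
    {"x": 0, "y": 0, "z": 0, "rx": 0, "ry": 0, "rz": 0, "grip": 85},
    {"x": 0, "y": 0, "z": 0, "rx": 0, "ry": 0, "rz": 0, "grip": 85},
    {"x": 0, "y": 0, "z": 0, "rx": 0, "ry": 0, "rz": 0, "grip": 85},
    {"x": 0, "y": 0, "z": 0, "rx": 0, "ry": 0, "rz": 0, "grip": 85},
  ],
)

```text
t: 13.02
tcp_pos: [0.4499, 0.34, 0.1214]
ee_rot: [0.757, 0.654, 0.0, 0.0]
force: [0.1, -0.4, 0.5]
finger_gap: 0.085
grip_force: 0.0
```

Run:
```python
from h import *
mv((.4502,.3397,.121),np.pi/2-.147)
s=arm.observe();C=cam('wrist',s);im=optics.snapshot('wrist')
u=w2px(C,[(.4502,.3397,.168)])[0];print(u)
circ(C,im,u,.168,45,True,th=60)
```

```text
t 13.02 tcp [0.4499 0.34   0.1214] shift mm [-0.3  0.3  0.4] rot [ 0.0006 -0.0006  0.0014] gap 0.085
[319.05365832 335.01379545]
th 60 circle [0.449  0.3328] dia 0.0306 px [318.6 347.6]
```

Emit:
step_arm(
  commands=[
    {"x": 0, "y": 0, "z": 0, "rx": 0, "ry": 0, "rz": 0, "grip": 60},
    {"x": 0, "y": 0, "z": 0, "rx": 0, "ry": 0, "rz": 0, "grip": 40},
    {"x": 0, "y": 0, "z": 0, "rx": 0, "ry": 0, "rz": 0, "grip": 30},
    {"x": 0, "y": 0, "z": 0, "rx": 0, "ry": 0, "rz": 0, "grip": 25},
    {"x": 0, "y": 0, "z": 0, "rx": 0, "ry": 0, "rz": 0, "grip": 20},
    {"x": 0, "y": 0, "z": 0, "rx": 0, "ry": 0, "rz": 0, "grip": 12},
    {"x": 0, "y": 0, "z": 0, "rx": 0, "ry": 0, "rz": 0, "grip": 12},
    {"x": 0, "y": 0, "z": 0, "rx": 0, "ry": 0, "rz": 0, "grip": 12},
  ],
)

```text
t: 13.73
tcp_pos: [0.4498, 0.34, 0.121]
ee_rot: [0.757, 0.654, 0.0, -0.0]
force: [1.4, 0.5, 0.7]
finger_gap: 0.0234
grip_force: 58.7
```

Emit:
step_arm(
  commands=[
    {"x": 0, "y": 0, "z": 0, "rx": 0, "ry": 0, "rz": 0, "grip": 12},
    {"x": 0, "y": 0, "z": 0, "rx": 0, "ry": 0, "rz": 0, "grip": 12},
    {"x": 0, "y": 0, "z": -5, "rx": 0, "ry": 0, "rz": 0, "grip": 12},
    {"x": 0, "y": 0, "z": -15, "rx": 0, "ry": 0, "rz": 0, "grip": 12},
    {"x": 0, "y": 0, "z": -30, "rx": 0, "ry": 0, "rz": 0, "grip": 12},
    {"x": 0, "y": 0, "z": -50, "rx": 0, "ry": 0, "rz": 0, "grip": 12},
    {"x": 0, "y": 0, "z": -70, "rx": 0, "ry": 0, "rz": 0, "grip": 12},
    {"x": 0, "y": 0, "z": -90, "rx": 0, "ry": 0, "rz": 0, "grip": 12},
  ],
)

```text
t: 14.4
tcp_pos: [0.4495, 0.3397, 0.2124]
ee_rot: [0.757, 0.654, -0.0, -0.0]
force: [0.4, 0.6, -1.7]
finger_gap: 0.0235
grip_force: 58.7
```

Emit:
step_arm(
  commands=[
    {"x": 0, "y": 0, "z": -20, "rx": 0, "ry": 0, "rz": 0, "grip": 12},
    {"x": 0, "y": 0, "z": -40, "rx": 0, "ry": 0, "rz": 0, "grip": 12},
    {"x": 0, "y": 0, "z": -58, "rx": 0, "ry": 0, "rz": 0, "grip": 12},
    {"x": 0, "y": 0, "z": -70, "rx": 0, "ry": 0, "rz": 0, "grip": 12},
    {"x": 0, "y": 0, "z": -70, "rx": 0, "ry": 0, "rz": 0, "grip": 12},
    {"x": 0, "y": 0, "z": -70, "rx": 0, "ry": 0, "rz": 0, "grip": 12},
    {"x": 0, "y": 0, "z": -70, "rx": 0, "ry": 0, "rz": 0, "grip": 12},
  ],
)

```text
t: 14.98
tcp_pos: [0.4491, 0.3394, 0.2799]
ee_rot: [0.757, 0.654, -0.001, -0.0]
force: [-0.8, -0.1, -0.8]
finger_gap: 0.0236
grip_force: 58.7
```

Run:
```python
from h import *
mv((.6512-.14*.153,.0401-.14*.988,.285),np.pi/2-.147)
s=arm.observe();C=cam('wrist',s);im=optics.snapshot('wrist');np.save('w7.npy',im)
Mt=R.from_quat(s['ee_rot'])
for h in (-19,30,60,101):
    P=s['tcp_pos']+Mt.apply([0,0,h/1000-0.0]);u=w2px(C,P)[0];print('along tool z',h,u.round(1))
    v=int(u[1])
    if 0<=v<400: print(cv2.cvtColor(im,cv2.COLOR_RGB2GRAY)[v,270:370:2])
```

```text
t 14.98 tcp [0.4491 0.3394 0.2799] shift mm [-406.8  242.2   -4.9] rot [-0.0012  0.0011  0.0014] gap 0.0236
along tool z -19 [318.5 289.4]
[71 81 81 81 80 81 82 36 18 19 56 58 59 60 59 60 60 60 57 59 58 60 58 60
 60 60 59 60 58 57 58 58 59 58 61 60 58 59 59 60 60 48 17 19 77 81 81 79
 80 81]
along tool z 30 [318.9 239.9]
[73 72 74 74 74 73 75 74 75 73 75 74 74 76 71 62 62 61 58 58 58 60 59 59
 59 59 56 60 59 58 59 59 60 59 58 58 59 50 43 42 41 41 41 42 41 43 43 42
 42 42]
along tool z 60 [319.1 220. ]
[ 74  74  74  76  76  74  74  74  76  73  76 244 246 248 249 249 247 247
 248 246 244 247 226  75  75  76  77  77  77 247 246 248 247 247 246 166
 156 154 152 127 128  72  42  44  43  43  42  41  43  44]
along tool z 101 [319.3 199.9]
[ 73  74  73  74  75  73  73  74  74  74 243 245 248 249 249 249 248 249
 248 247 245 248 248 187  76  78  80  83 246 248 247 248 160 158 156 155
 157 157 245 247 247 184  41  43  43  44  42  42  43  41]
```

Run:
```python
from h import *
im=np.load('w7.npy');g=cv2.cvtColor(im,cv2.COLOR_RGB2GRAY);print(g[180:250:2,321],g[180:250:2,323])
mv((.6502,.0391,.285),np.pi/2-.147)
```

```text
[ 81  82  91 237 249 249 249 249 249  80  79  79  77  78  78  79  78  77
  77  78  77  78  77  77  77  77  76  75  75  66  59  59  57  59  58] [134  90 106 238 247 248 248 248 248  88  79  79  80  79  79  79  77  78
  77  78  78  78  77  78  78  78  77  78  75  67  59  58  58  59  59]
t 15.03 tcp [0.449  0.3394 0.2796] shift mm [-267.9  242.6   -5.4] rot [-0.0017  0.0016  0.0014] gap 0.0234
```

Emit:
step_arm(
  commands=[
    {"x": -10, "y": 9, "z": -5, "rx": 0, "ry": 0, "rz": 0, "grip": 12},
    {"x": -30, "y": 27, "z": -5, "rx": 0, "ry": 0, "rz": 0, "grip": 12},
    {"x": -53, "y": 48, "z": -5, "rx": 0, "ry": 0, "rz": 0, "grip": 12},
    {"x": -76, "y": 69, "z": -5, "rx": 0, "ry": 0, "rz": 0, "grip": 12},
    {"x": -99, "y": 90, "z": -5, "rx": 0, "ry": 0, "rz": 0, "grip": 12},
    {"x": -122, "y": 111, "z": -5, "rx": 0, "ry": 0, "rz": 0, "grip": 12},
    {"x": -145, "y": 132, "z": -5, "rx": 0, "ry": 0, "rz": 0, "grip": 12},
    {"x": -168, "y": 153, "z": -5, "rx": 0, "ry": 0, "rz": 0, "grip": 12},
  ],
)

```text
t: 15.7
tcp_pos: [0.5772, 0.1492, 0.2851]
ee_rot: [0.757, 0.654, -0.001, -0.0]
force: [0.6, 1.1, -1.0]
finger_gap: 0.0234
grip_force: 58.8
```

Emit:
step_arm(
  commands=[
    {"x": -23, "y": 21, "z": 0, "rx": 0, "ry": 0, "rz": 0, "grip": 12},
    {"x": -46, "y": 42, "z": 0, "rx": 0, "ry": 0, "rz": 0, "grip": 12},
    {"x": -68, "y": 62, "z": 0, "rx": 0, "ry": 0, "rz": 0, "grip": 12},
    {"x": -84, "y": 77, "z": 0, "rx": 0, "ry": 0, "rz": 0, "grip": 12},
    {"x": -94, "y": 85, "z": 0, "rx": 0, "ry": 0, "rz": 0, "grip": 12},
    {"x": -100, "y": 89, "z": 0, "rx": 0, "ry": 0, "rz": 0, "grip": 12},
    {"x": -100, "y": 89, "z": 0, "rx": 0, "ry": 0, "rz": 0, "grip": 12},
    {"x": -100, "y": 89, "z": 0, "rx": 0, "ry": 0, "rz": 0, "grip": 12},
  ],
)

```text
t: 16.37
tcp_pos: [0.6497, 0.0399, 0.2854]
ee_rot: [0.757, 0.654, -0.0, -0.001]
force: [-0.9, 0.6, -0.7]
finger_gap: 0.0235
grip_force: 58.8
```

Emit:
step_arm(
  commands=[
    {"x": 0, "y": 0, "z": 0, "rx": 0, "ry": 0, "rz": 0, "grip": 12},
    {"x": 0, "y": 0, "z": 5, "rx": 0, "ry": 0, "rz": 0, "grip": 12},
    {"x": 0, "y": 0, "z": 10, "rx": 0, "ry": 0, "rz": 0, "grip": 12},
    {"x": 0, "y": 0, "z": 15, "rx": 0, "ry": 0, "rz": 0, "grip": 12},
    {"x": 0, "y": 0, "z": 15, "rx": 0, "ry": 0, "rz": 0, "grip": 12},
    {"x": 0, "y": 0, "z": 15, "rx": 0, "ry": 0, "rz": 0, "grip": 12},
    {"x": 0, "y": 0, "z": 15, "rx": 0, "ry": 0, "rz": 0, "grip": 12},
    {"x": 0, "y": 0, "z": 15, "rx": 0, "ry": 0, "rz": 0, "grip": 12},
  ],
)

```text
t: 17.03
tcp_pos: [0.6504, 0.0397, 0.2711]
ee_rot: [0.757, 0.654, 0.0, 0.0]
force: [-0.3, -0.7, -1.0]
finger_gap: 0.0233
grip_force: 58.8
```

Run:
```python
from h import *
mv((.6502,.0391,.265),np.pi/2-.147)
s=arm.observe();C=cam('wrist',s);im=optics.snapshot('wrist');np.save('w8.npy',im);np.save('s8.npy',optics.snapshot('side'));np.save('t8.npy',optics.snapshot('top'))
import pickle;pickle.dump(s,open('s8.pkl','wb'))
u=w2px(C,[(.6512,.0401,.11),s['tcp_pos']-[0,0,.101]]).round(1);print(u)
g=cv2.cvtColor(im,cv2.COLOR_RGB2GRAY)
np.set_printoptions(linewidth=230)
print(g[140:250:3,276:366:3])
```

```text
t 17.03 tcp [0.6504 0.0397 0.2711] shift mm [-0.6 -0.2  6.1] rot [ 0.0004 -0.0001  0.0014] gap 0.0233
[[320.2 178.9]
 [319.3 199.9]]
[[255 255 255 ... 255 255 255]
 [255 255 255 ... 255 255 255]
 [255 255 255 ... 209 210 219]
 ...
 [174 204 204 ... 204 204 205]
 [180 203 203 ... 204 204 198]
 [172 204 202 ... 255 255 254]]
```

Run:
```python
import numpy as np,cv2
g=cv2.cvtColor(np.load('w8.npy'),cv2.COLOR_RGB2GRAY)
for v in range(144,226,2): print(v,''.join('0123456789'[x//26] for x in g[v,284:358]))
```

```text
144 99999999999999999999999975468999999999999998753456678888887778888889999998
146 99999999999999999999997479999999999999999999999963566788787778888888888888
148 99999999999999999999769999999999999999999999999999735667887778888878888888
150 99999999999999999965999999988655555555555556999999999456778777888878888888
152 99999999999999999879998766555799999999999985555556899945677778888878888888
154 99999999999999997798666699999999999999999999999865457996567778888878888888
156 99999999999999998866999999999999999999999999999988875568766778888877888888
158 99999999999999886799999999999999999999999999999888888864556678888877888878
160 99999999999997699999999999999999999888888888888888888888654577888878888888
162 99999999999979999999999888888888888888888888888888888888887557888778888888
164 99999999999899999999998888888888888888888888888888888888888755888878888888
166 99999999996788888888888888888888888888888888888888888888888875688877888878
168 99988888857788888888888888888778999999998877888888888888888888568777888788
170 888777886788888888888888887789999999999999998788888888888888888687778
[... 1438 characters left out ...]
78877788777888777666666664333334444456666666677877777778877788877887
210 77887778777788877877766666666664333344444456666666666678777778877788877787
212 77877778777788777777766666666664333334444446666666666667777777877788777787
214 77877778877787777777766666666664333344444346666666666666777777777788777787
216 77777778877788877777766666666664333344444346666666666666667778877778777787
218 77777778777788777777766666666664333333434336666666666666667778777788777777
220 77777778877787777777766666666664333333343336666666666666667778777788777777
222 77877778877777777777766666666654333334443335666666666666666788777888777777
224 77777778777777777777766667797643333333333336887666666666666777777787777777
```

Run:
```python
from h import *
import pickle;s=pickle.load(open('s8.pkl','rb'));C=cam('wrist',s)
z=s['tcp_pos'][2]-.101
p=px2w(C,[(319.9,180.3)],.11)[0];q=px2w(C,[(321.1,202.8),(321.1,197.4),(321.3,230)],z)
print('port',p.round(4),'tip',q.round(4));Mi=R.from_quat(s['ee_rot']).inv()
print('port-tip tool mm',(Mi.apply(p-q[0])*1000).round(2))
print('tip in tool',(Mi.apply(q-s['tcp_pos'])*1000).round(1))
for n in('side','top'):
    Cn=cam(n);g=cv2.cvtColor(np.load(n[0]+'8.npy'),cv2.COLOR_RGB2GRAY)
    u=w2px(Cn,[(*p[:2],.11),(*q[0][:2],z)]).round(1);print(n,u)
    if n=='side':
        a,b=u.astype(int);
        for v in range(b[1]-26,a[1]+16): print(v,b[0]-25,''.join('0123456789'[x//26] for x in g[v,b[0]-25:b[0]+35]))
```

```text
port [0.6507 0.0388 0.11  ] tip [[0.6515 0.0372 0.1701]
 [0.6521 0.0414 0.1701]
 [0.6484 0.0153 0.1701]]
port-tip tool mm [ 1.52 -0.98 60.07]
tip in tool [[ -2.3   1.3 101. ]
 [  1.9   1.3 101. ]
 [-24.4   1.5 101. ]]
side [[286.8 198.9]
 [285.5 177. ]]
151 260 222222222222222222222222222222222222222222222222222222222222
152 260 222222222222222222222222222222222222222222222222222222222222
153 260 222222222222222222222222222222222222222222222222222222222222
154 260 222222222222222222222222222222222222222222222222222222222222
155 260 222222222222222222222222222222222222222222222222222222222222
156 260 222222222222222222222222222222222222222222222222222222222222
157 260 222222222222222222222222222222222222222222222222222222222222
158 260 222222222222222223454422222222222222222222222222222222222222
159 260 222222222222222578899863222222222222222222222222222222222222
160 260 222222222222225899999984222222222222222222222222222222222222
161 260 222222222222269999999984222222222222222222222222222222222222
162 260 222222222222399999999984222222222222222222222222222222222223
163 260 2222222222
[... 2835 characters left out ...]
69999865555555555555554334444445555555555555
205 260 111111111111111248999998865555555555543334444445555555555555
206 260 111111111111111235799999998986655554433344444445555555555555
207 260 111111111111111243468899999999865443333444444445555555555555
208 260 111111111111111243334577888888854333334444444445555555555555
209 260 111111111111111134334444566665543333344444444455555555555555
210 260 111111111111111234444444444455543334544444444445555555555555
211 260 111111111111112444454444444444544444544444444444555555555555
212 260 111111111111124544444554444444555544444445544445555555555555
213 260 111111111112445544444555555555555544444445554455555555555555
top [[299.  177.7]
 [298.8 173.4]]
```

Emit:
step_arm(
  commands=[
    {"x": 1.5, "y": -1, "z": 8, "rx": 0, "ry": 0, "rz": 0, "grip": 12},
    {"x": 1.5, "y": -1, "z": 18, "rx": 0, "ry": 0, "rz": 0, "grip": 12},
    {"x": 1.5, "y": -1, "z": 28, "rx": 0, "ry": 0, "rz": 0, "grip": 12},
    {"x": 1.5, "y": -1, "z": 36, "rx": 0, "ry": 0, "rz": 0, "grip": 12},
    {"x": 1.5, "y": -1, "z": 40, "rx": 0, "ry": 0, "rz": 0, "grip": 12},
    {"x": 1.5, "y": -1, "z": 42, "rx": 0, "ry": 0, "rz": 0, "grip": 12},
    {"x": 1.5, "y": -1, "z": 42, "rx": 0, "ry": 0, "rz": 0, "grip": 12},
    {"x": 1.5, "y": -1, "z": 42, "rx": 0, "ry": 0, "rz": 0, "grip": 12},
  ],
)

```text
t: 17.85
tcp_pos: [0.6497, 0.0412, 0.229]
ee_rot: [0.757, 0.654, 0.0, 0.0]
force: [0.1, 0.4, -0.5]
finger_gap: 0.0233
grip_force: 58.8
```

Emit:
step_arm(
  commands=[
    {"x": 0, "y": 0, "z": 0, "rx": 0, "ry": 0, "rz": 0, "grip": 12},
    {"x": 0, "y": 0, "z": 0, "rx": 0, "ry": 0, "rz": 0, "grip": 12},
    {"x": 0, "y": 0, "z": 0, "rx": 0, "ry": 0, "rz": 0, "grip": 12},
    {"x": 0, "y": 0, "z": 0, "rx": 0, "ry": 0, "rz": 0, "grip": 12},
  ],
)

```text
t: 18.18
tcp_pos: [0.6496, 0.0412, 0.2292]
ee_rot: [0.757, 0.654, 0.0, 0.0]
force: [-0.1, -0.5, -0.6]
finger_gap: 0.023
grip_force: 58.8
```

Run:
```python
from h import *
import pickle
s=arm.observe();C=cam('wrist',s);im=optics.snapshot('wrist');np.save('w9.npy',im);sd=optics.snapshot('side');np.save('s9.npy',sd)
pickle.dump(s,open('s9.pkl','wb'))
g=cv2.cvtColor(im,cv2.COLOR_RGB2GRAY)
print(s['tcp_pos'],w2px(C,[(.6507,.0388,.11),s['tcp_pos']-[0,0,.101]]).round(1))
for v in range(172,236,2): print(v,''.join('0123456789'[x//26] for x in g[v,276:366]))
d=cv2.absdiff(cv2.cvtColor(sd,cv2.COLOR_RGB2GRAY),cv2.cvtColor(np.load('s4.npy'),cv2.COLOR_RGB2GRAY))
for v in range(166,204): print(v,260,''.join('0123456789'[min(9,x//8)] for x in d[v,260:320]))
```

```text
[0.64964936 0.04121956 0.22918678] [[321.  195.5]
 [319.2 199.9]]
172 999999999999999999855667777777777777777777777777777777777777777777765445567777777777777777
174 999999999999987776546777777777777777777777777777777777777777777777777764557777777777777777
176 777777777777777764577777777777777777777777777777777777777777777777777777456777777777777777
178 777777777777777645777777777777777777777777777777777777777777777777777777745677777777777777
180 777777777777776457777777777777777777777777777777777777777777777777777777775477777777777777
182 777777777777774677777777777777777777777788888888888877777777777777777777777657777777777777
184 777777777777766777777777777777777777888888888888888888767777777777777777777766777777777777
186 777777777777767777777777777777777788888888888888888888888677777777777777777775777777777777
188 677777777777667777777777777777767888888888888888888888888877777777777777777776777777777777
190 777777777777567777777777777777688888888888888888888888888897777777777777777776777777777777
192 67777777777757777777777777777755899988888888888888888889996467777777777777777657
[... 3927 characters left out ...]
0000000000
194 260 000000000000000000000000034520000000000000000000000000000000
195 260 000000000000000000000000001100000000000000000000000000000000
196 260 000000000000000000000000000000000000000000000000000000000020
197 260 000000000000022100000000000000000000000000000000000000000020
198 260 000000000000033100000000000000000000000000000000000000000000
199 260 000000000000243000000000000000000000000000000000000000000000
200 260 000000000000331000000000000000000000000000000000000000000000
201 260 000000000000131000000000000000000000000000000000000000000000
202 260 000000000000013000000000000000000000000000000000000000000000
203 260 000000000000001000000000000000000000000000000000000000000000
```

Run:
```python
from h import *
import pickle;s=pickle.load(open('s9.pkl','rb'));C=cam('wrist',s)
z=s['tcp_pos'][2]-.101
p=px2w(C,[(320.9,194.9)],.11)[0];q=px2w(C,[(320.9,202.6)],z)[0]
Mi=R.from_quat(s['ee_rot']).inv();print(p.round(4),q.round(4),'tool',(Mi.apply(p-q)*1000).round(2),z)
S=cam('side');print(w2px(S,[p,q,q+[0,0,.04]]).round(1));print(px2w(S,[(287.2,198.9)],.11).round(4),px2w(S,[(286.3,194)],z).round(4))
```

```text
[0.6507 0.0393 0.11  ] [0.6506 0.0389 0.1282] tool [ 0.39  0.03 18.19] 0.1281867776177135
[[286.7 199.1]
 [286.4 192.8]
 [285.4 178.4]]
[[0.6501 0.0383 0.11  ]] [[0.6487 0.0422 0.1282]]
```

Emit:
step_arm(
  commands=[
    {"x": 0.3, "y": 0, "z": 2, "rx": 0, "ry": 0, "rz": 0, "grip": 12},
    {"x": 0.3, "y": 0, "z": 5, "rx": 0, "ry": 0, "rz": 0, "grip": 12},
    {"x": 0.3, "y": 0, "z": 9, "rx": 0, "ry": 0, "rz": 0, "grip": 12},
    {"x": 0.3, "y": 0, "z": 13, "rx": 0, "ry": 0, "rz": 0, "grip": 12},
    {"x": 0.3, "y": 0, "z": 17, "rx": 0, "ry": 0, "rz": 0, "grip": 12},
    {"x": 0.3, "y": 0, "z": 21, "rx": 0, "ry": 0, "rz": 0, "grip": 12},
    {"x": 0.3, "y": 0, "z": 25, "rx": 0, "ry": 0, "rz": 0, "grip": 12},
    {"x": 0.3, "y": 0, "z": 29, "rx": 0, "ry": 0, "rz": 0, "grip": 12},
  ],
)

```text
t: 18.95
tcp_pos: [0.6495, 0.0415, 0.1993]
ee_rot: [0.757, 0.654, -0.0, -0.0]
force: [-0.6, 0.2, -0.9]
finger_gap: 0.0232
grip_force: 58.8
```

Emit:
step_arm(
  commands=[
    {"x": 0, "y": 0, "z": 4, "rx": 0, "ry": 0, "rz": 0, "grip": 12},
    {"x": 0, "y": 0, "z": 8, "rx": 0, "ry": 0, "rz": 0, "grip": 12},
    {"x": 0, "y": 0, "z": 12, "rx": 0, "ry": 0, "rz": 0, "grip": 12},
    {"x": 0, "y": 0, "z": 16, "rx": 0, "ry": 0, "rz": 0, "grip": 12},
    {"x": 0, "y": 0, "z": 20, "rx": 0, "ry": 0, "rz": 0, "grip": 12},
    {"x": 0, "y": 0, "z": 24, "rx": 0, "ry": 0, "rz": 0, "grip": 12},
    {"x": 0, "y": 0, "z": 28, "rx": 0, "ry": 0, "rz": 0, "grip": 12},
    {"x": 0, "y": 0, "z": 31, "rx": 0, "ry": 0, "rz": 0, "grip": 12},
  ],
)

```text
t: 19.62
tcp_pos: [0.6494, 0.0415, 0.1683]
ee_rot: [0.757, 0.654, -0.0, -0.0]
force: [-0.7, -0.1, -0.2]
finger_gap: 0.0234
grip_force: 58.8
```

Emit:
step_arm(
  commands=[
    {"x": 0, "y": 0, "z": 1, "rx": 0, "ry": 0, "rz": 0, "grip": 12},
    {"x": 0, "y": 0, "z": 1, "rx": 0, "ry": 0, "rz": 0, "grip": 12},
    {"x": 0, "y": 0, "z": 1, "rx": 0, "ry": 0, "rz": 0, "grip": 12},
    {"x": 0, "y": 0, "z": 1, "rx": 0, "ry": 0, "rz": 0, "grip": 12},
    {"x": 0, "y": 0, "z": 1, "rx": 0, "ry": 0, "rz": 0, "grip": 12},
    {"x": 0, "y": 0, "z": 1, "rx": 0, "ry": 0, "rz": 0, "grip": 12},
    {"x": 0, "y": 0, "z": 1, "rx": 0, "ry": 0, "rz": 0, "grip": 12},
    {"x": 0, "y": 0, "z": 1, "rx": 0, "ry": 0, "rz": 0, "grip": 12},
  ],
)

```text
t: 20.28
tcp_pos: [0.6496, 0.0415, 0.168]
ee_rot: [0.757, 0.654, 0.0, 0.0]
force: [0.9, -0.7, -1.6]
finger_gap: 0.0239
grip_force: 58.8
```

Run:
```python
from h import *
s=arm.observe();C=cam('wrist',s);im=optics.snapshot('wrist')
g=cv2.cvtColor(im,cv2.COLOR_RGB2GRAY)
print(s['tcp_pos'],s['force'],np.abs(s['qd']).max(),w2px(C,[(.6507,.0393,.11),s['tcp_pos']*[1,1,0]+[0,0,.11],s['tcp_pos']-[0,0,.101]]).round(1))
for v in range(196,264,2): print(v,''.join('0123456789'[x//26] for x in g[v,270:372]))
```

```text
[0.64960802 0.04152032 0.16799666] [ 0.85135797 -0.6742272  -1.562764  ] 0.0013063882896363773 [[321.3 224.1]
 [319.1 221.1]
 [319.3 199.9]]
196 555555555555555554333345555555555555555555565555555555555555566565555565555555555433344555555555555555
198 555555555555555543335555555555555555555555555555555555555555555555555555555555655554333455555555555555
200 555555555555555533555555555555555555555555555555555555555555555555555555555555555655543455555555555555
202 555555555555554335555555555555555555555555555555555555555555555555555555555555555555554345555555555555
204 555555555555543455555555555555555555555555555555555555555555555555555555555555555555555433555555555555
206 555555555555534555555555555555555555555555555555444444555555555555555555555555555555555553455555555555
208 555555555555345555555555555555555555555555566422222222224666555555555555555555555555555555345555555555
210 555555555554455555555555555555555555555556666422222222224666666555555555555555555555555555535555555555
212 555555555554555555555555555555555555577666666322222222223666666676555555555555555555555555554555555
[... 1978 characters left out ...]
2222222222222222222222222222222210000222222222235555555555
252 555555555333223323222000022222222222222222222222222222222222222222222222222220000222222322224555555555
254 555555555322323222221000122222222222222222222222222222222222222222222222222221000123232222223555555555
256 555555553333223223221000122222222222222222222222222222222222222222222222222221000022222332222455555555
258 555555553222222222220000122222222222222222222222222222222222222222222222222222000013222223222355555555
260 333333332232322222310000222222222222222222222222222222222222222222222222222222000012222222222233333333
262 000000122222222222210001222222222222222222222222222222222222222222222222222222100002322232222220000000
```

```bash
python3 -c "
from bench import arm
print(arm.hand_in())"
```

```text
the job is handed in; nothing more can be done
None
```

The job is handed in, at about 20 s of the 62 s; no verdict came back. By the last wrist-camera measurements, the jar stands released within about 1 mm of the free place's centre. The probe is held still and upright, centred in the port to within about 0.5 mm, with its tip about 43 mm below the lid's top and no sign of contact.

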